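Unload wash blocks: sort left and right gripper fingers, stack the empties

ROBOT

A 7-joint arm with a two-finger parallel gripper is mounted at the origin on a cart in front of the work surface, level with it; the furniture and walls round the work are solid. World frame = base frame: x ahead of the robot, y to its left, z up, the work surface at z = 0. Lengths are in m, angles in degrees, forces in N, time in s.
With the tool pointing down it reaches from about 0.4 to 0.85 m from the base axis. Payload 4.4 kg.
Tool frame: the origin (TCP) lies between the finger pads; the fingertips stand 17 mm ahead of it and the grasp point (between the pads) lies 2 mm behind it; z points along the fingers, y is the line along which they close (so a half turn about z gives the same grasp; the last joint's range is limited). The gripper opens to 94 mm and grips with 3 to 60 N. Pads are 16 mm wide; open, the fingers measure 119 mm over their backs; the gripper's body (75 mm by 177 mm) begins 78 mm behind the grasp point.
Start: joints at [-76.077, 36.005, 2.206, 86.941, -1.547, 57.084, -1.146], TCP at [0.198, 0.619, 0.197] pointing down, gripper open.
Joint ranges: [-175.42, 175.42], [-21.48, 121.26], [-71.46, 75.88], [10.55, 141.38], [-63.04, 243.04], [13.31, 113.54], [-168.57, 168.57]. Speed limits (degrees/s): [147.25, 147.25, 180, 180, 180, 180, 180].

INTERFACE

Orientations are given as [roll, pitch, yaw] about the fixed x, y, z axes, in that order (R = Rz(yaw) Ry(pitch) Rx(roll)).
In Python, from plant import * gives the robot as it stands. The module is installed in compiled form; this text tells all that it offers.
- The arm moves only by the shell command python3 -m creep 'ROWS' [FORCE]. ROWS is JSON, a list of rows, each an object of numbers: "tx", "ty", "tz": the shift along the tool's x, y, z in mm; "yaw": the turn about the tool's z in rad; "jaw": the closure in counts, from 0 (fully open) to 255 (shut). In form: [{"tx": .., "ty": .., "tz": .., "yaw": .., "jaw": ..}, ...]. A call has 1 to 10 rows; each row is the pose to reach, as a shift and turn from the pose commanded when the call began, along the tool's axes at that moment; what a row does not reach only later rows make up. A row lasts 1/8 s, in which the tool goes at most 62.5 mm and 10.7 degrees, less where a joint would pass 70% of its speed; a pose out of reach is approached as far as the arm can. A call with a gripper value outside its range is refused whole. The fingers move at their own pace and stop on an object; FORCE is the grip in N (left out, the last holds). Time passes only in rows, so rows that repeat a pose let the fingers close. It gives the time, the measured TCP pose, the force, the opening and the grip force at its end, in the units of the state.
- read_state(): the state, without advancing time (a new reading comes with each control period).
- snapshot(name): name is "scene" or "top"; returns the picture (400x640x3 uint8, red, green, blue); there is no depth.
- camera_model(name): a dict with "K" (3x3 intrinsics, pixels), "R" (3x3) and "t" (3): a world point X has camera coordinates R X + t. Camera axes: x right, y down, z forward; pixel columns grow to the right and rows downward; lengths in m; the calibration is good to about 2 mm. A picture is of the moment at which its call begins. camera_model takes no time and is no camera call.
- close_job(): hands the job in; it is judged then, once.
The state is a dict: "time": time; "qpos": joint angles; "dq": joint speeds; "effort": joint torques, N m; "tcp_pos": TCP position; "tcp_rot": TCP orientation; "contact_force": force on the tool from outside, world axes, zero at the start; "moment": the same for the moment, N m; "width": opening from 0.0 (shut) to 1.0 (fully open); "grip_force": force on a finger pad.
Only numpy, scipy, OpenCV 4.12 (cv2) and the standard library are available. Lean on these libraries where they do the work, as an engineer would, in place of code of your own. Each camera call takes 0.05 s, during which the arm holds its last target. There are 200 camera calls.

TASK

The plate handler's gripper fingers are back from the wash, snapped into two wash blocks: pull every finger up out of its sprung socket and lay it down in the tray that carries a fixed sample of the same hand, left-hand and right-hand fingers being mirror images (with the shank down and the rubber pad facing you, the arm of a left-hand finger points to your left, of a right-hand one to your right). Stack the two emptied wash blocks to drain on the sloping draining rack, one squarely on the other, lengthwise down the slope in the middle of the deck, both right back against the backstop. Leave the bottle, the tape roll and the marker where they are.

Things in the scene. Friction and masses are not known exactly. Their poses are not given: they have to be found in the camera images.
- left_finger_1: left-hand finger, 60 g (may be absent). Origin on the stem axis under the collar; +z to the head, +x where the rubber pad faces, arm to -y. In mm: shank 12x12, z -27 to 0, y faces notched to 5.6 at z -21 to -11; collar 18x18, z 0 to 4; stem 12 (x) by 14, z 4 to 35; arm 12 (x), z 23 to 35, out to 40 from the axis; pad at arm end, 12 wide in y, z 19 to 35, out to x = 20.
- left_finger_2: left-hand finger, 60 g (may be absent). Origin on the stem axis under the collar; +z to the head, +x where the rubber pad faces, arm to -y. In mm: shank 12x12, z -27 to 0, y faces notched to 5.6 at z -21 to -11; collar 18x18, z 0 to 4; stem 12 (x) by 14, z 4 to 35; arm 12 (x), z 23 to 35, out to 40 from the axis; pad at arm end, 12 wide in y, z 19 to 35, out to x = 20.
- left_finger_3: left-hand finger, 60 g (may be absent). Origin on the stem axis under the collar; +z to the head, +x where the rubber pad faces, arm to -y. In mm: shank 12x12, z -27 to 0, y faces notched to 5.6 at z -21 to -11; collar 18x18, z 0 to 4; stem 12 (x) by 14, z 4 to 35; arm 12 (x), z 23 to 35, out to 40 from the axis; pad at arm end, 12 wide in y, z 19 to 35, out to x = 20.
- right_finger_1: right-hand finger, 60 g (may be absent). Origin on the stem axis under the collar; +z to the head, +x where the rubber pad faces, arm to +y. In mm: shank 12x12, z -27 to 0, y faces notched to 5.6 at z -21 to -11; collar 18x18, z 0 to 4; stem 12 (x) by 14, z 4 to 35; arm 12 (x), z 23 to 35, out to 40 from the axis; pad at arm end, 12 wide in y, z 19 to 35, out to x = 20.
- right_finger_2: right-hand finger, 60 g (may be absent). Origin on the stem axis under the collar; +z to the head, +x where the rubber pad faces, arm to +y. In mm: shank 12x12, z -27 to 0, y faces notched to 5.6 at z -21 to -11; collar 18x18, z 0 to 4; stem 12 (x) by 14, z 4 to 35; arm 12 (x), z 23 to 35, out to 40 from the axis; pad at arm end, 12 wide in y, z 19 to 35, out to x = 20.
- right_finger_3: right-hand finger, 60 g (may be absent). Origin on the stem axis under the collar; +z to the head, +x where the rubber pad faces, arm to +y. In mm: shank 12x12, z -27 to 0, y faces notched to 5.6 at z -21 to -11; collar 18x18, z 0 to 4; stem 12 (x) by 14, z 4 to 35; arm 12 (x), z 23 to 35, out to 40 from the axis; pad at arm end, 12 wide in y, z 19 to 35, out to x = 20.
- left_tray: loose steel tray for left-hand fingers, 0.6 kg. Origin under its centre; outside 170 (x) by 130 mm (y), walls 4 mm thick, 32 mm high, floor 3 mm up. Beyond its +x end wall a plate, 62 mm high at x = 117 mm, bears a fixed left-hand finger as sample (shank down, pad to -x, top 65 mm up, not to be taken).
- right_tray: loose steel tray for right-hand fingers, 0.6 kg. Origin under its centre; outside 170 (x) by 130 mm (y), walls 4 mm thick, 32 mm high, floor 3 mm up. Beyond its +x end wall a plate, 62 mm high at x = 117 mm, bears a fixed right-hand finger as sample (shank down, pad to -x, top 65 mm up, not to be taken).
- block_a: loose white wash block on a steel base, 50 (x) by 150 (y) by 44 mm high, 0.88 kg; origin under its centre. Three 13.6 mm square sockets in its top at y = -48, 0, 48 mm, some empty; in each a sprung ball snaps into a shank's notch. A finger stands with collar on the block's top, its x along the block's y either way round; a straight pull up of about 4 N, less than the block's weight, frees it.
- block_b: loose white wash block on a steel base, 50 (x) by 150 (y) by 44 mm high, 0.88 kg; origin under its centre. Three 13.6 mm square sockets in its top at y = -48, 0, 48 mm, some empty; in each a sprung ball snaps into a shank's notch. A finger stands with collar on the block's top, its x along the block's y either way round; a straight pull up of about 4 N, less than the block's weight, frees it.
- rack_deck: deck of the fixed steel draining rack, falling 15 degrees toward the robot's right. Origin: middle of the line where deck meets backstop, at the low end, 16 mm over the bench; x along the deck toward the backstop, y across, z square to the deck. Deck x -166 mm (high edge, 59 mm over the bench) to 0, 96 mm wide, no side walls; backstop on x = 0, square to the deck, 80 mm wide, 75 mm high.
- bottle: small amber screw-cap bottle, 50 mm across, 101 mm high, a bystander; origin under its centre
- tape_roll: roll of white label tape lying flat, 70x80x19 mm, a bystander; origin under its centre
- marker: black felt marker lying down, 13x122x15 mm, a bystander; origin under its centre

How it is judged (in metres and radians):
At the end, for the whole second after the job is handed in: Each finger lies (z axis 40 to 140 deg from vertical) in its own hand's tray, origin inside the walls and under 32 mm up; one block flat on the deck, the other flat on it, both within 8 mm of the backstop, 20 mm of the centre line and 0.12 rad of the slope, at rest (x of left_finger_1 in the frame of left_tray between -0.079 and 0.079 m and y of left_finger_1 in the frame of left_tray between -0.059 and 0.059 m and z of left_finger_1 in the frame of left_tray between -0.01 and 0.032 m and angle between left_finger_1's own z axis and vertical between 0.7 and 2.44 rad and x of left_finger_2 in the frame of left_tray between -0.079 and 0.079 m and y of left_finger_2 in the frame of left_tray between -0.059 and 0.059 m and z of left_finger_2 in the frame of left_tray between -0.01 and 0.032 m and angle between left_finger_2's own z axis and vertical between 0.7 and 2.44 rad and x of left_finger_3 in the frame of left_tray between -0.079 and 0.079 m and y of left_finger_3 in the frame of left_tray between -0.059 and 0.059 m and z of left_finger_3 in the frame of left_tray between -0.01 and 0.032 m and angle between left_finger_3's own z axis and vertical between 0.7 and 2.44 rad and x of right_finger_1 in the frame of right_tray between -0.079 and 0.079 m and y of right_finger_1 in the frame of right_tray between -0.059 and 0.059 m and z of right_finger_1 in the frame of right_tray between -0.01 and 0.032 m and angle between right_finger_1's own z axis and vertical between 0.7 and 2.44 rad and x of right_finger_2 in the frame of right_tray between -0.079 and 0.079 m and y of right_finger_2 in the frame of right_tray between -0.059 and 0.059 m and z of right_finger_2 in the frame of right_tray between -0.01 and 0.032 m and angle between right_finger_2's own z axis and vertical between 0.7 and 2.44 rad and x of right_finger_3 in the frame of right_tray between -0.079 and 0.079 m and y of right_finger_3 in the frame of right_tray between -0.059 and 0.059 m and z of right_finger_3 in the frame of right_tray between -0.01 and 0.032 m and angle between right_finger_3's own z axis and vertical between 0.7 and 2.44 rad and ((x of block_a in the frame of rack_deck between -0.083 and -0.068 m and y of block_a in the frame of rack_deck between -0.02 and 0.02 m and z of block_a in the frame of rack_deck between -0.004 and 0.006 m and angle between the z axis of each of block_a, block_b and the z axis of rack_deck, either way round below 0.08 rad and angle between the y axis of each of block_a, block_b and the x axis of rack_deck, either way round below 0.12 rad and linear speed of each of block_a, block_b below 0.02 m/s and x of block_b in the frame of rack_deck between -0.083 and -0.068 m and y of block_b in the frame of rack_deck between -0.02 and 0.02 m and z of block_b in the frame of rack_deck between 0.038 and 0.052 m) or (x of block_b in the frame of rack_deck between -0.083 and -0.068 m and y of block_b in the frame of rack_deck between -0.02 and 0.02 m and z of block_b in the frame of rack_deck between -0.004 and 0.006 m and angle between the z axis of each of block_b, block_a and the z axis of rack_deck, either way round below 0.08 rad and angle between the y axis of each of block_b, block_a and the x axis of rack_deck, either way round below 0.12 rad and linear speed of each of block_b, block_a below 0.02 m/s and x of block_a in the frame of rack_deck between -0.083 and -0.068 m and y of block_a in the frame of rack_deck between -0.02 and 0.02 m and z of block_a in the frame of rack_deck between 0.038 and 0.052 m))); the robot touches nothing.
It fails at once if the bottle, the tape roll or the marker is moved more than 4 cm, or the bottle tipped over (distance of any of bottle, tape_roll, marker from where it was at the start of the episode above 0.04 m or angle between bottle's own z axis and vertical above 0.7 rad).
Of left_finger_1, right_finger_1, left_finger_2, right_finger_2, left_finger_3, right_finger_3 only 4 to 6 are there at a start; the rules pass over those that are not, and their reading is None.
At some moment in a run one of left_tray, right_tray may be knocked a few centimetres aside while the robot is not near it.
Once in a run the grip may slacken for a moment while it holds something.
It also fails if it takes over 210 s, if anything falls off the work surface, if the arm or the gripper's body presses on something with over 40 N, if the wrist force passes 120 N, or if a joint passes its speed limit or range.

## Working session

There is one attempt and no reset: what is moved stays moved. The work goes in short steps, Python scripts to look and compute and a shell command to move; the robot and the scene stay as the last step left them, time stands still between calls to the robot, and variables do not carry over. Pictures are saved under pics/ and viewed, at most 14 in all, crops included, and the job is handed in when it is done.

```bash
mkdir -p pics; ls; python3 - <<'E'
from plant import *
import cv2, numpy as np
s=read_state(); print(s)
for n in("scene","top"):
    im=snapshot(n); cv2.imwrite(f"pics/{n}0.png",im[:,:,::-1]); 
    c=camera_model(n); print(n,c["K"],c["R"],c["t"], -np.array(c["R"]).T@np.array(c["t"]))
E
```

```text
pics
{'time': 0.0, 'qpos': array([-76.07749894,  36.05810901,   2.20226514,  86.99598488,
        -1.5467403 ,  57.08325707,  -1.14411357]), 'dq': array([ 0.10122811, -0.00911291,  0.09029272,  0.06985658, -0.12851139,
        0.05193531, -0.02428967]), 'effort': array([ 4.25339622e-04, -5.49734831e+01,  1.14334982e+00, -1.86636114e+01,
       -5.23335929e-02,  2.34704552e-02,  1.49282978e-04]), 'tcp_pos': array([0.19730444, 0.61861251, 0.19626326]), 'tcp_rot': array([-1.79892329e+02,  1.40713341e-03,  1.62309616e+02]), 'contact_force': array([-0.75123026,  0.04599435, -0.2677428 ]), 'moment': array([0.00178282, 0.00372177, 0.03031941]), 'grip_force': 0.0, 'width': 1.0004141346248436}
scene [[372.27217786   0.         318.12373928]
 [  0.         372.27217786 197.83285714]
 [  0.           0.           1.        ]] [[ 0.83040788 -0.55671759  0.02209707]
 [-0.29583576 -0.47418651 -0.8292336 ]
 [ 0.47212707  0.68206501 -0.55846518]] [-0.40473195  0.22943093  0.89600011] [-0.01905943 -0.72765866  0.69958009]
top [[382.80749703   0.         321.94121688]
 [  0.         382.80749703 200.52062105]
 [  0.           0.           1.        ]] [[ 1.27003345e-02 -9.99919330e-01  1.84549453e-04]
 [-9.86209371e-01 -1.25566572e-02 -1.65025474e-01]
 [ 1.65014479e-01  1.91387433e-03 -9.86289288e-01]] [0.09685257 0.52215165 1.20440042] [0.31497728 0.10109616 1.27403768]
```

View pics/top0.png

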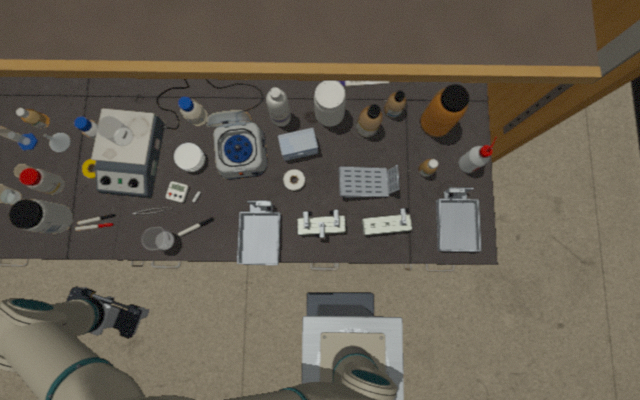

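View pics/scene0.png

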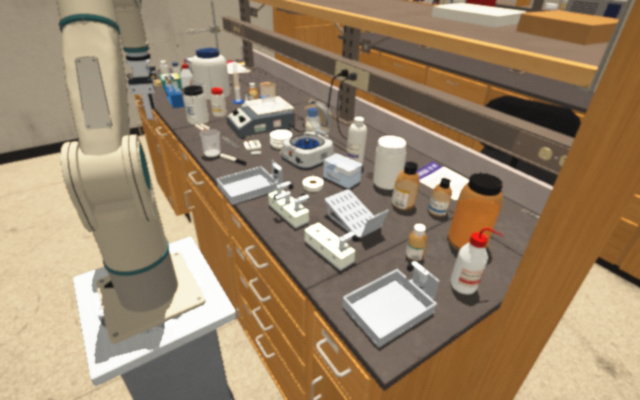

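```bash
cat > h.py <<'E'
from plant import *
import cv2, numpy as np
def ray(n,uv,z):
    c=camera_model(n);K,R,t=[np.array(c[k]) for k in "KRt"]
    o=-R.T@t; d=R.T@np.linalg.solve(K,[uv[0],uv[1],1.]); return o+d*(z-o[2])/d[2]
def proj(n,X):
    c=camera_model(n);K,R,t=[np.array(c[k]) for k in "KRt"]
    p=K@(R@np.array(X)+t); return p[:2]/p[2]
def crop(im,u0,u1,v0,v1,w,h): 
    return cv2.resize(im[v0:v1,u0:u1,::-1],(w,h),interpolation=cv2.INTER_CUBIC)
E
python3 - <<'E'
from h import *
t=cv2.imread("pics/top0.png")[:,:,::-1];s=cv2.imread("pics/scene0.png")[:,:,::-1]
a=crop(t,290,420,155,245,800,554)
cv2.imwrite("pics/a.png",a)
b=np.vstack([crop(s,260,360,180,270,800,600)[0:0],np.hstack([crop(s,260,320,180,230,400,333),crop(s,300,360,220,270,400,333)]),np.hstack([crop(s,210,300,160,206,400,204),crop(s,340,440,255,345,400,360)[:204]])])
cv2.imwrite("pics/b.png",b)
E
```

```text
(no output)
```

View pics/a.png

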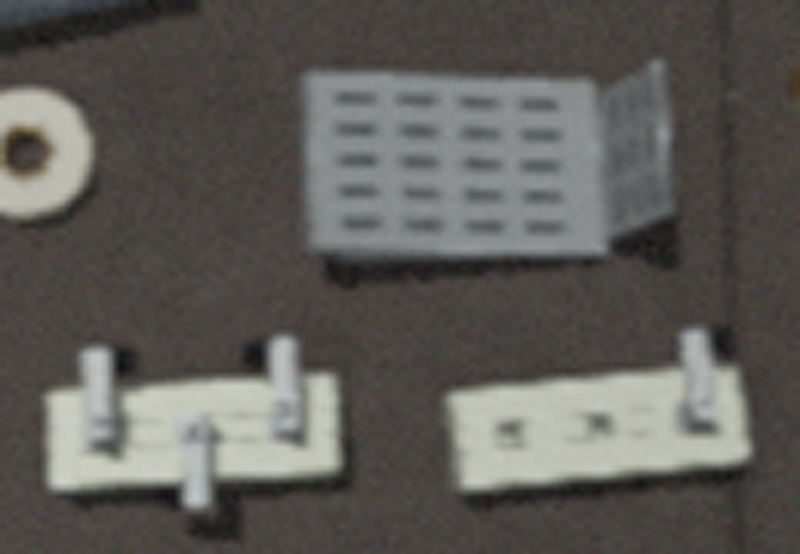

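View pics/b.png

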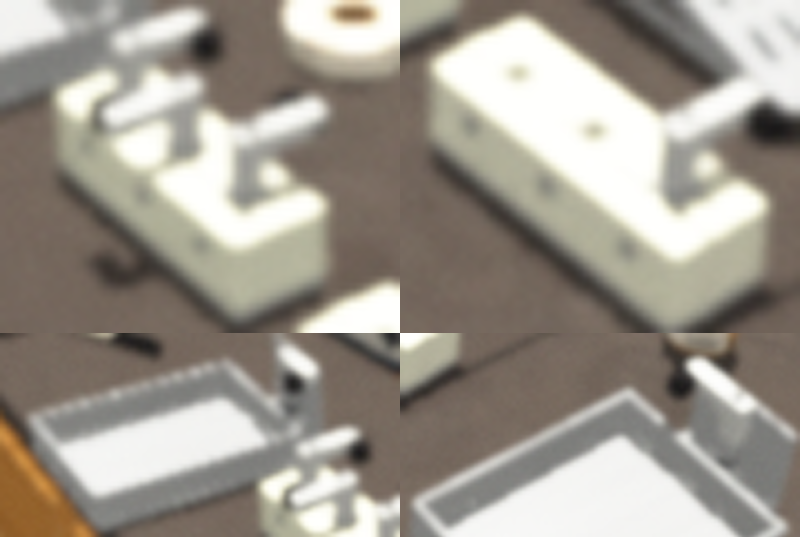

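```bash
python3 - <<'E'
from h import *
t=cv2.imread("pics/top0.png")[:,:,::-1];s=cv2.imread("pics/scene0.png")[:,:,::-1]
cv2.imwrite("pics/c.png",np.vstack([np.hstack([crop(t,230,290,195,240,400,300),crop(t,430,490,180,225,400,300)]),np.hstack([crop(s,260,300,155,185,400,300),crop(s,400,440,255,285,400,300)])]))
E
```

```text
(no output)
```

View pics/c.png

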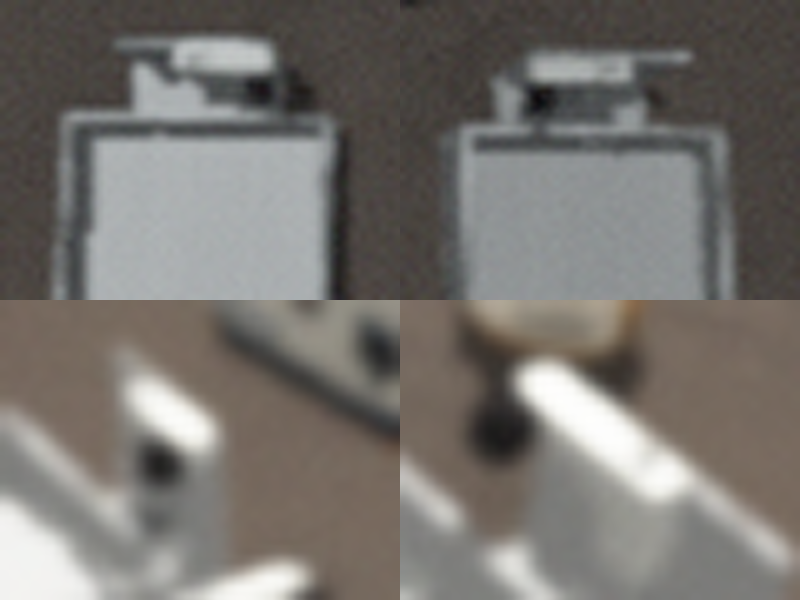

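```bash
python3 - <<'E'
from h import *
t=cv2.imread("pics/top0.png").astype(int); b,g,r=[t[:,:,i] for i in range(3)]
m=((r>170)&(r-b>18)).astype(np.uint8); m[:, :290]=0;m[:,420:]=0;m[:205]=0;m[245:]=0
m=cv2.morphologyEx(m,cv2.MORPH_CLOSE,np.ones((5,5)))
for c in cv2.findContours(m,cv2.RETR_EXTERNAL,cv2.CHAIN_APPROX_NONE)[0]:
    if cv2.contourArea(c)<200: continue
    P=np.array([ray("top",p[0],.044)[:2] for p in c])*1000
    (ce,sz,a)=cv2.minAreaRect(P.astype(np.float32)); print("block",np.round(ce),np.round(sz),round(a,1),cv2.contourArea(c))
A=lambda u,v:(290+u/6.154,155+v/6.154)
for n,p,z in(("hiL",(305,72),.059),("hiR",(312,252),.059),("loL",(595,80),.016),("loR",(607,255),.016)): print(n,np.round(ray("top",A(*p),z)*1000))
for n,p in(("A1",(98,370)),("A1b",(103,440)),("A2",(195,425)),("A2e",(197,505)),("A3",(283,345)),("A3b",(288,425)),("B",(694,335)),("Bb",(702,420))): print(n,np.round(ray("top",A(*p),.079)*1000))
m=((abs(r-b)<25)&(r>100)).astype(np.uint8)
for u0,u1 in((225,290),(430,490)):
    k=np.zeros_like(m);k[212 if u0<300 else 199:268,u0:u1]=m[212 if u0<300 else 199:268,u0:u1]
    c=max(cv2.findContours(k,0,1)[0],key=cv2.contourArea)
    P=np.array([ray("top",p[0],.032)[:2] for p in c])*1000
    print("tray",[np.round(v,1) for v in cv2.minAreaRect(P.astype(np.float32))])
for p,z in(((294,180),.019),((195,227),.008),((430,165),.1)): print(np.round(ray("top",p,z)*1000))
E
```

```text
hiL [631.  47.  59.]
hiR [534.  43.  59.]
loL [ 640. -114.   16.]
loR [ 542. -119.   16.]
A1 [468. 153.  79.]
A1b [432. 150.  79.]
A2 [440. 103.  79.]
A2e [400. 102.  79.]
A3 [482.  59.  79.]
A3b [441.  56.  79.]
B [ 490. -152.   79.]
Bb [ 446. -155.   79.]
tray [array([393.6, 309.5]), array([177.5, 134.8]), np.float64(0.5)]
tray [array([ 448.7, -343.7]), array([133.9, 168.4]), np.float64(89.4)]
[594. 198.  19.]
[432. 523.   8.]
[ 630. -236.  100.]
```

```bash
python3 - <<'E'
from h import *
t=cv2.imread("pics/top0.png").astype(int); b,g,r=[t[:,:,i] for i in range(3)]
print(t[225,300:345:4].tolist(),t[225,370])
m=((r>150)&(r-b>6)).astype(np.uint8); m[:, :290]=0;m[:,420:]=0;m[:211]=0;m[245:]=0
m=cv2.morphologyEx(m,cv2.MORPH_CLOSE,np.ones((5,5)))
for c in cv2.findContours(m,cv2.RETR_EXTERNAL,cv2.CHAIN_APPROX_NONE)[0]:
    if cv2.contourArea(c)<200: continue
    P=np.array([ray("top",p[0],.044)[:2] for p in c])*1000
    (ce,sz,a)=cv2.minAreaRect(P.astype(np.float32)); print("block",np.round(ce),np.round(sz),round(a,1),cv2.contourArea(c))
E
```

```text
[[190, 203, 201], [175, 179, 177], [117, 119, 114], [185, 198, 196], [188, 201, 196], [152, 152, 150], [115, 120, 116], [185, 198, 195], [184, 194, 190], [110, 110, 107], [161, 174, 170], [137, 150, 145]] [156 170 165]
block [442. 106.] [ 49. 150.] 3.9 407.0
block [ 448. -107.] [ 49. 151.] 6.5 630.5
```

```bash
cat >> h.py <<'E'
def go(x,y,z,yaw,s=None):
    s=s or read_state(); p=np.array(s["tcp_pos"])*1000; Y=np.radians(s["tcp_rot"][2])
    d=np.array([x,y,z])-p; c,n=np.cos(Y),np.sin(Y)
    dy=-((np.radians(yaw)-Y+np.pi)%(2*np.pi)-np.pi)
    print("tx %.1f ty %.1f tz %.1f yaw %.3f"%(c*d[0]+n*d[1], n*d[0]-c*d[1], -d[2], dy),"at",np.round(p,1),round(np.degrees(Y),1),"w",round(s["width"]*94,1),"g",round(s["grip_force"],1),"F",np.round(s["contact_force"],1),"t",round(s["time"],2))
E
python3 -c "
from h import *
go(440,152,130,183.9)"
```

```text
tx -373.0 ty -370.9 tz 66.4 yaw -0.377 at [197.3 618.7 196.4] 162.3 w 93.9 g 0.0 F [ 0.2 -0.1  0.3] t 0.1
```

```bash
R='x'; python3 -m creep '[{"tx":-373,"ty":-371,"tz":30,"yaw":-0.377,"jaw":146},{"tx":-373,"ty":-371,"tz":30,"yaw":-0.377,"jaw":146},{"tx":-373,"ty":-371,"tz":30,"yaw":-0.377,"jaw":146},{"tx":-373,"ty":-371,"tz":30,"yaw":-0.377,"jaw":146},{"tx":-373,"ty":-371,"tz":30,"yaw":-0.377,"jaw":146},{"tx":-373,"ty":-371,"tz":30,"yaw":-0.377,"jaw":146},{"tx":-373,"ty":-371,"tz":66,"yaw":-0.377,"jaw":146},{"tx":-373,"ty":-371,"tz":66,"yaw":-0.377,"jaw":146},{"tx":-373,"ty":-371,"tz":66,"yaw":-0.377,"jaw":146},{"tx":-373,"ty":-371,"tz":66,"yaw":-0.377,"jaw":146}]' 25
python3 - <<'E'
from h import *
go(440,152,69,183.9)
s=snapshot("scene");t=snapshot("top")
go(440,152,69,183.9)
u,v=proj("top",(.44,.15,.08)).astype(int);p,q=proj("scene",(.44,.15,.08)).astype(int)
cv2.imwrite("pics/d.png",np.hstack([crop(t,u-35,u+35,v-35,v+35,400,400),crop(s,p-35,p+35,q-35,q+35,400,400)]))
E
```

```text
time: 1.35
tcp_pos: [0.4405, 0.1495, 0.1303]
tcp_rot: [-179.9, -0.1, -176.4]
contact_force: [0.3, 0.9, 0.7]
width: 0.425
grip_force: 0.0
tx 0.3 ty 2.6 tz 61.3 yaw -0.006 at [440.5 149.5 130.3] -176.4 w 40.0 g 0.0 F [0.3 0.9 0.7] t 1.35
tx -0.1 ty -1.1 tz 62.1 yaw 0.000 at [439.8 153.  131.1] -176.1 w 40.4 g 0.0 F [-1.   0.3 -0.2] t 1.45
```

View pics/d.png

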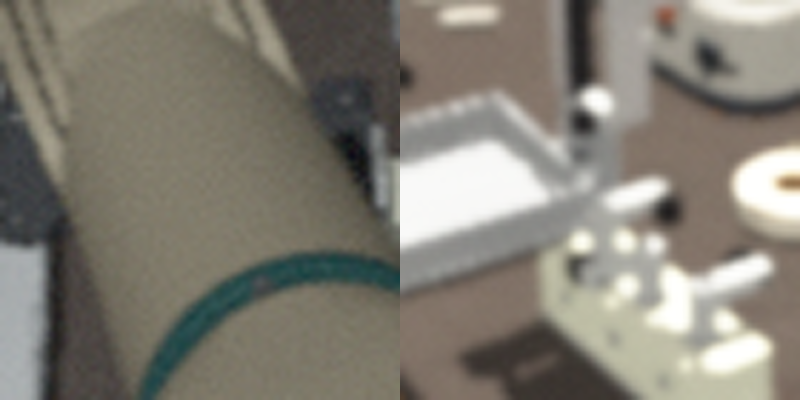

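The arm hides the overhead view; in the scene crop the fingers hang above the first finger (near 600,110) roughly in line. Descend and grip.

```bash
python3 -m creep '[{"tz":40,"jaw":146},{"tz":62,"jaw":146},{"tz":62,"jaw":146},{"tz":62,"jaw":146},{"tz":62,"jaw":255},{"tz":62,"jaw":255},{"tz":62,"jaw":255},{"tz":62,"jaw":255},{"tz":62,"jaw":255},{"tz":62,"jaw":255}]' 25
python3 -c "
from h import *
go(394,310,130,180)"
```

```text
tx 35.0 ty 159.7 tz 1.1 yaw 0.068 at [439.8 153.  131.1] -176.1 w 40.4 g 0.0 F [-1.   0.3 -0.2] t 1.45schema error: expected keys tx, ty, tz, yaw, jaw
```

```bash
python3 -m creep '[{"tx":0,"ty":0,"tz":40,"yaw":0,"jaw":146},{"tx":0,"ty":0,"tz":62,"yaw":0,"jaw":146},{"tx":0,"ty":0,"tz":62,"yaw":0,"jaw":146},{"tx":0,"ty":0,"tz":62,"yaw":0,"jaw":146},{"tx":0,"ty":0,"tz":62,"yaw":0,"jaw":255},{"tx":0,"ty":0,"tz":62,"yaw":0,"jaw":255},{"tx":0,"ty":0,"tz":62,"yaw":0,"jaw":255},{"tx":0,"ty":0,"tz":62,"yaw":0,"jaw":255},{"tx":0,"ty":0,"tz":62,"yaw":0,"jaw":255}]' 25
python3 -c "
from h import *
go(394,310,130,180)"
```

```text
time: 2.58
tcp_pos: [0.4403, 0.1524, 0.0694]
tcp_rot: [180.0, 0.0, -176.1]
contact_force: [0.3, -0.5, 3.5]
width: 0.117
grip_force: 25.0
tx 35.5 ty 160.4 tz -60.6 yaw 0.068 at [440.3 152.4  69.4] -176.1 w 11.0 g 25.0 F [ 0.3 -0.5  3.5] t 2.58
```

```bash
python3 -m creep '[{"tx":0,"ty":0,"tz":-15,"yaw":0,"jaw":255},{"tx":0,"ty":0,"tz":-40,"yaw":0,"jaw":255},{"tx":0,"ty":0,"tz":-65,"yaw":0,"jaw":255},{"tx":20,"ty":50,"tz":-65,"yaw":0.07,"jaw":255},{"tx":40,"ty":100,"tz":-65,"yaw":0.07,"jaw":255},{"tx":60,"ty":150,"tz":-65,"yaw":0.07,"jaw":255},{"tx":78,"ty":193,"tz":-65,"yaw":0.07,"jaw":255},{"tx":78,"ty":193,"tz":-40,"yaw":0.07,"jaw":255},{"tx":78,"ty":193,"tz":-20,"yaw":0.07,"jaw":255},{"tx":78,"ty":193,"tz":-20,"yaw":0.07,"jaw":255}]' 25
python3 - <<'E'
from h import *
s=snapshot("scene");go(349,340,56,180)
p,q=proj("scene",(.35,.34,.05)).astype(int)
cv2.imwrite("pics/e.png",crop(s,p-60,p+90,q-40,q+60,750,500))
E
```

```text
time: 3.82
tcp_pos: [0.348, 0.3388, 0.0879]
tcp_rot: [-179.8, -0.1, 179.9]
contact_force: [0.2, -1.1, -1.0]
width: 0.112
grip_force: 25.0
tx -0.3 ty 0.7 tz 32.8 yaw -0.002 at [348.7 339.3  88.8] 179.9 w 10.8 g 25.0 F [-0.1 -0.3 -1. ] t 3.88
```

View pics/e.png

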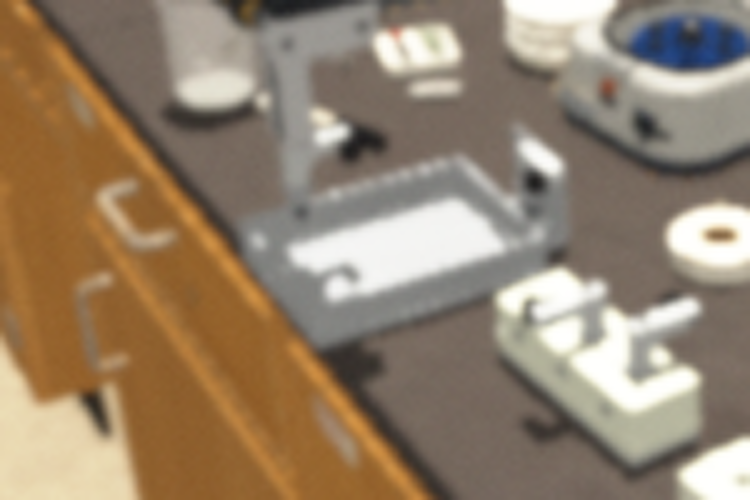

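The finger is held upright over the tray (pad at 360,140); the block stayed put. Lower, release, rise.

```bash
python3 -m creep '[{"tx":0,"ty":0,"tz":20,"yaw":0,"jaw":255},{"tx":0,"ty":0,"tz":32,"yaw":0,"jaw":255},{"tx":0,"ty":0,"tz":32,"yaw":0,"jaw":255},{"tx":0,"ty":0,"tz":32,"yaw":0,"jaw":120},{"tx":0,"ty":0,"tz":32,"yaw":0,"jaw":120},{"tx":0,"ty":0,"tz":32,"yaw":0,"jaw":120},{"tx":0,"ty":0,"tz":32,"yaw":0,"jaw":120},{"tx":0,"ty":0,"tz":-20,"yaw":0,"jaw":120},{"tx":0,"ty":0,"tz":-50,"yaw":0,"jaw":120},{"tx":0,"ty":0,"tz":-50,"yaw":0,"jaw":120}]' 25
python3 - <<'E'
from h import *
s=snapshot("scene");go(442,105,130,183.9)
p,q=proj("scene",(.35,.34,.05)).astype(int)
cv2.imwrite("pics/f.png",crop(s,p-40,p+80,q-40,q+40,750,500))
E
```

```text
time: 5.12
tcp_pos: [0.3503, 0.341, 0.1411]
tcp_rot: [179.8, 0.2, 179.9]
contact_force: [0.3, -0.3, -0.2]
width: 0.529
grip_force: 0.0
tx -92.9 ty -234.9 tz 9.8 yaw -0.070 at [349.5 340.1 139.8] 179.9 w 49.6 g 0.0 F [ 0.4 -0.4 -0.5] t 5.17
```

View pics/f.png

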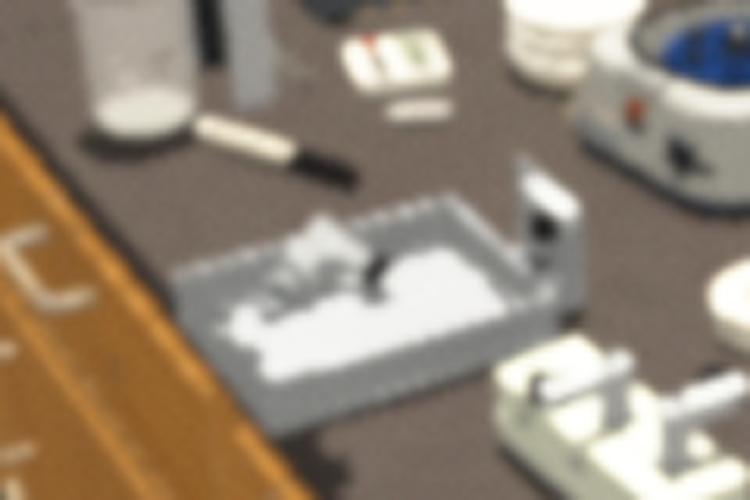

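The finger has toppled and lies at the left of the tray (320,255). Next the middle finger of block A (left-hand).

```bash
python3 -m creep '[{"tx":-93,"ty":-235,"tz":10,"yaw":-0.07,"jaw":146},{"tx":-93,"ty":-235,"tz":10,"yaw":-0.07,"jaw":146},{"tx":-93,"ty":-235,"tz":10,"yaw":-0.07,"jaw":146},{"tx":-93,"ty":-235,"tz":10,"yaw":-0.07,"jaw":146},{"tx":-93,"ty":-235,"tz":10,"yaw":-0.07,"jaw":146},{"tx":-93,"ty":-235,"tz":30,"yaw":-0.07,"jaw":146},{"tx":-93,"ty":-235,"tz":71,"yaw":-0.07,"jaw":146},{"tx":-93,"ty":-235,"tz":71,"yaw":-0.07,"jaw":146},{"tx":-93,"ty":-235,"tz":71,"yaw":-0.07,"jaw":146}]' 25
python3 -m creep '[{"tx":0,"ty":0,"tz":0,"yaw":0,"jaw":255},{"tx":0,"ty":0,"tz":0,"yaw":0,"jaw":255},{"tx":0,"ty":0,"tz":0,"yaw":0,"jaw":255},{"tx":0,"ty":0,"tz":0,"yaw":0,"jaw":255},{"tx":0,"ty":0,"tz":0,"yaw":0,"jaw":255},{"tx":0,"ty":0,"tz":-15,"yaw":0,"jaw":255},{"tx":0,"ty":0,"tz":-40,"yaw":0,"jaw":255},{"tx":0,"ty":0,"tz":-90,"yaw":0,"jaw":255},{"tx":0,"ty":0,"tz":-90,"yaw":0,"jaw":255}]' 25
python3 -c "
from h import *
go(499,-314,160,180)"
```

```text
time: 6.3
tcp_pos: [0.4414, 0.1053, 0.0684]
tcp_rot: [180.0, -0.0, -176.0]
contact_force: [0.7, 0.1, -0.2]
width: 0.428
grip_force: 0.0
time: 7.42
tcp_pos: [0.4439, 0.1052, 0.1607]
tcp_rot: [179.9, 0.4, -176.1]
contact_force: [0.4, 0.2, -0.7]
width: 0.116
grip_force: 25.0
tx -26.5 ty -421.9 tz 0.7 yaw 0.068 at [443.9 105.2 160.7] -176.1 w 10.9 g 25.0 F [ 0.4  0.2 -0.7] t 7.42
```

```bash
python3 -m creep '[{"tx":-5,"ty":-60,"tz":0,"yaw":0.02,"jaw":255},{"tx":-10,"ty":-120,"tz":0,"yaw":0.07,"jaw":255},{"tx":-15,"ty":-180,"tz":0,"yaw":0.07,"jaw":255},{"tx":-20,"ty":-240,"tz":0,"yaw":0.07,"jaw":255},{"tx":-22,"ty":-300,"tz":0,"yaw":0.07,"jaw":255},{"tx":-22,"ty":-360,"tz":0,"yaw":0.07,"jaw":255},{"tx":-22,"ty":-422,"tz":0,"yaw":0.07,"jaw":255},{"tx":-22,"ty":-422,"tz":40,"yaw":0.07,"jaw":255},{"tx":-22,"ty":-422,"tz":70,"yaw":0.07,"jaw":255},{"tx":-22,"ty":-422,"tz":70,"yaw":0.07,"jaw":255}]' 25
python3 - <<'E'
from h import *
s=snapshot("scene");go(494,-314,56,180)
p,q=proj("scene",(.45,-.344,.05)).astype(int)
cv2.imwrite("pics/g.png",crop(s,p-75,p+75,q-60,q+40,750,500))
E
```

```text
time: 8.68
tcp_pos: [0.4896, -0.3134, 0.0847]
tcp_rot: [179.8, -0.4, 179.9]
contact_force: [0.2, -0.4, -0.5]
width: 0.112
grip_force: 25.0
tx -2.8 ty 0.2 tz 30.6 yaw -0.002 at [ 491.2 -314.2   86.6] 179.9 w 10.5 g 25.0 F [ 0.7 -0.3 -0.6] t 8.72
```

View pics/g.png

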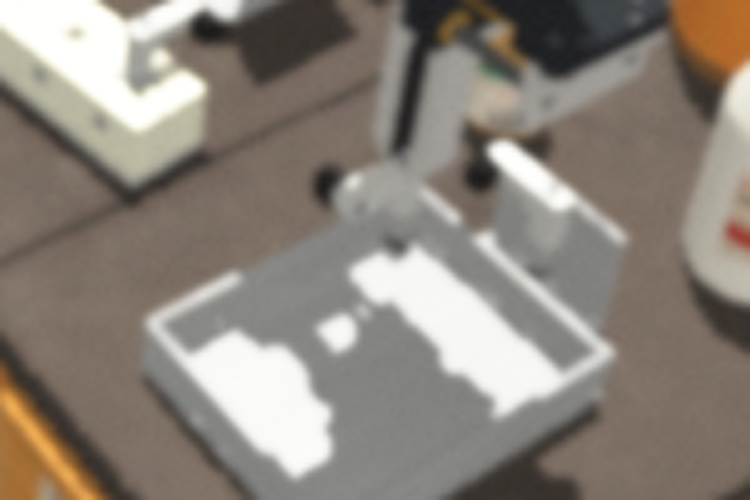

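```bash
python3 - <<'E'
from h import *
t=cv2.imread("pics/top0.png")[:,:,::-1];s=cv2.imread("pics/scene0.png")[:,:,::-1]
p,q=proj("scene",(.45,-.344,.05)).astype(int)
for sg in(-1,1):
    print(sg,"now crop px",(proj("scene",(.457,-.314+sg*.016,.088))-[p-75,q-60])*5)
    for n,im in(("scene",s),("top",t)):
        for nm,X in(("A2",(.441-.034,.104+sg*.016,.071)),("A1",(.440+.034,.152+sg*.016,.071)),("A3",(.444+.034,.057+sg*.016,.071)),("B1",(.453+.038,-.155+sg*.016,.071))):
            u,v=proj(n,X); print(sg,n,nm,np.round([u,v],1),im[int(v+.5)-1:int(v+.5)+2,int(u+.5)-1:int(u+.5)+2].mean(2).astype(int).tolist())
E
```

```text
-1 now crop px [377.15308172 219.18482423]
-1 scene A2 [279.8 200.7] [[238, 247, 251], [251, 253, 254], [252, 254, 254]]
-1 scene A1 [291.1 187. ] [[35, 37, 50], [33, 32, 49], [47, 48, 62]]
-1 scene A3 [308.4 201.1] [[114, 105, 107], [110, 109, 106], [106, 105, 106]]
-1 scene B1 [356.4 238.6] [[31, 33, 38], [26, 24, 28], [33, 34, 37]]
-1 top A2 [326.4 234.9] [[47, 39, 41], [42, 33, 35], [47, 34, 40]]
-1 top A1 [311.5 213.5] [[36, 42, 53], [27, 35, 59], [40, 45, 57]]
-1 top A3 [341.5 212.7] [[66, 67, 67], [62, 61, 65], [60, 62, 61]]
-1 top B1 [408.3 209.5] [[40, 38, 59], [32, 38, 51], [29, 39, 52]]
1 now crop px [329.51095906 176.28557253]
1 scene A2 [274.7 195.6] [[158, 148, 177], [138, 173, 225], [127, 175, 228]]
1 scene A1 [286.  182.5] [[149, 169, 182], [214, 231, 235], [243, 245, 243]]
1 scene A3 [302.7 196. ] [[132, 158, 182], [212, 232, 238], [244, 247, 246]]
1 scene B1 [348.8 232. ] [[115, 145, 177], [153, 198, 228], [220, 239, 248]]
1 top A2 [316.2 234.8] [[48, 43, 42], [30, 23, 24], [39, 39, 29]]
1 top A1 [301.4 213.4] [[71, 70, 87], [70, 69, 94], [69, 69, 87]]
1 top A3 [331.4 212.5] [[30, 24, 37], [29, 30, 36], [47, 34, 42]]
1 top B1 [398.2 209.3] [[64, 69, 68], [69, 67, 70], [64, 69, 63]]
```

The pad test shows this middle finger is actually right-handed (pad at +y), so it goes to the right tray; only A3 is left-handed. Carrying it back.

```bash
python3 -m creep '[{"tx":0,"ty":0,"tz":-45,"yaw":0,"jaw":255},{"tx":0,"ty":20,"tz":-75,"yaw":0,"jaw":255},{"tx":10,"ty":80,"tz":-75,"yaw":0,"jaw":255},{"tx":20,"ty":140,"tz":-75,"yaw":0,"jaw":255},{"tx":30,"ty":200,"tz":-75,"yaw":0,"jaw":255},{"tx":40,"ty":260,"tz":-75,"yaw":0,"jaw":255},{"tx":50,"ty":320,"tz":-75,"yaw":0,"jaw":255},{"tx":60,"ty":380,"tz":-75,"yaw":0,"jaw":255},{"tx":70,"ty":440,"tz":-75,"yaw":0,"jaw":255},{"tx":80,"ty":500,"tz":-75,"yaw":0,"jaw":255}]' 25
python3 -c "
from h import *
go(400,277,56,180)"
```

```text
time: 9.98
tcp_pos: [0.4137, 0.1876, 0.1647]
tcp_rot: [179.9, 0.2, 179.9]
contact_force: [0.6, -1.0, -1.0]
width: 0.114
grip_force: 25.0
tx 13.8 ty 89.3 tz 108.7 yaw -0.001 at [413.7 187.6 164.7] 179.9 w 10.7 g 25.0 F [ 0.6 -1.  -1. ] t 9.97
```

```bash
python3 -m creep '[{"tx":8,"ty":50,"tz":0,"yaw":0,"jaw":255},{"tx":13,"ty":90,"tz":0,"yaw":0,"jaw":255},{"tx":13,"ty":90,"tz":40,"yaw":0,"jaw":255},{"tx":13,"ty":90,"tz":80,"yaw":0,"jaw":255},{"tx":13,"ty":90,"tz":107,"yaw":0,"jaw":255},{"tx":13,"ty":90,"tz":107,"yaw":0,"jaw":255},{"tx":13,"ty":90,"tz":107,"yaw":0,"jaw":255},{"tx":13,"ty":90,"tz":107,"yaw":0,"jaw":130},{"tx":13,"ty":90,"tz":107,"yaw":0,"jaw":130},{"tx":13,"ty":90,"tz":107,"yaw":0,"jaw":130}]' 25
python3 -m creep '[{"tx":0,"ty":0,"tz":0,"yaw":0,"jaw":130},{"tx":0,"ty":0,"tz":0,"yaw":0,"jaw":130},{"tx":0,"ty":0,"tz":-40,"yaw":0,"jaw":130},{"tx":0,"ty":0,"tz":-75,"yaw":0,"jaw":130},{"tx":0,"ty":0,"tz":-75,"yaw":0,"jaw":146}]' 25
python3 - <<'E'
from h import *
s=snapshot("scene");go(445,57,130,183.9)
p,q=proj("scene",(.37,.32,.02)).astype(int)
cv2.imwrite("pics/i.png",crop(s,p-40,p+80,q-40,q+40,600,400))
E
```

```text
time: 11.22
tcp_pos: [0.4008, 0.2753, 0.0567]
tcp_rot: [180.0, 0.0, 179.9]
contact_force: [0.5, 0.1, -0.1]
width: 0.406
grip_force: 0.0
time: 11.85
tcp_pos: [0.402, 0.2763, 0.1332]
tcp_rot: [179.8, 0.2, 179.9]
contact_force: [0.6, -0.2, 0.2]
width: 0.434
grip_force: 0.0
tx -44.4 ty -218.5 tz 1.8 yaw -0.070 at [401.  275.6 131.8] 179.9 w 40.5 g 0.0 F [-0.2  0.1 -0.5] t 11.9
```

View pics/i.png

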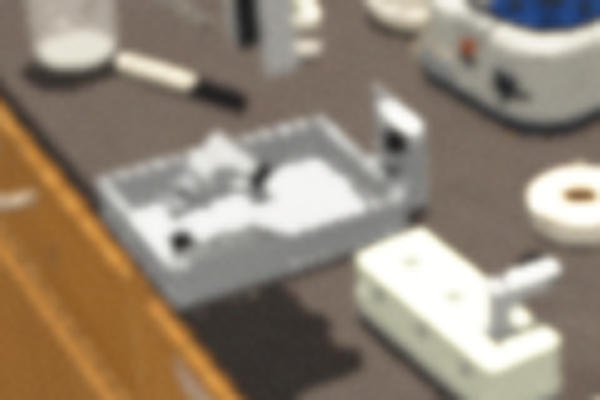

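The second finger lies along the near wall (pad at 180,242). Now A3, the left-hand one, to the left tray.

```bash
python3 -m creep '[{"tx":-44,"ty":-218,"tz":0,"yaw":-0.07,"jaw":146},{"tx":-44,"ty":-218,"tz":0,"yaw":-0.07,"jaw":146},{"tx":-44,"ty":-218,"tz":0,"yaw":-0.07,"jaw":146},{"tx":-44,"ty":-218,"tz":0,"yaw":-0.07,"jaw":146},{"tx":-44,"ty":-218,"tz":0,"yaw":-0.07,"jaw":146},{"tx":-44,"ty":-218,"tz":30,"yaw":-0.07,"jaw":146},{"tx":-44,"ty":-218,"tz":63,"yaw":-0.07,"jaw":146},{"tx":-44,"ty":-218,"tz":63,"yaw":-0.07,"jaw":146},{"tx":-44,"ty":-218,"tz":63,"yaw":-0.07,"jaw":146}]' 25
python3 -m creep '[{"tx":0,"ty":0,"tz":0,"yaw":0,"jaw":255},{"tx":0,"ty":0,"tz":0,"yaw":0,"jaw":255},{"tx":0,"ty":0,"tz":0,"yaw":0,"jaw":255},{"tx":0,"ty":0,"tz":0,"yaw":0,"jaw":255},{"tx":0,"ty":0,"tz":0,"yaw":0,"jaw":255},{"tx":0,"ty":0,"tz":-15,"yaw":0,"jaw":255},{"tx":0,"ty":0,"tz":-40,"yaw":0,"jaw":255},{"tx":0,"ty":0,"tz":-90,"yaw":0,"jaw":255},{"tx":0,"ty":0,"tz":-90,"yaw":0,"jaw":255}]' 25
python3 - <<'E'
from h import *
t=snapshot("top")
go(415,-344,160,180)
cv2.imwrite("pics/j.png",np.hstack([crop(t,225,345,190,280,400,300),crop(t,345,495,180,292,400,300)]))
E
```

```text
time: 13.02
tcp_pos: [0.444, 0.058, 0.0684]
tcp_rot: [180.0, -0.0, -176.0]
contact_force: [0.7, -0.4, 0.3]
width: 0.428
grip_force: 0.0
time: 14.15
tcp_pos: [0.4464, 0.0576, 0.1607]
tcp_rot: [180.0, 0.4, -176.1]
contact_force: [-0.0, -0.1, -0.6]
width: 0.116
grip_force: 25.0
tx 57.2 ty -398.3 tz -0.9 yaw 0.068 at [445.   57.2 159.1] -176.1 w 10.8 g 25.0 F [-0.2  0.7 -1.2] t 14.2
```

View pics/j.png

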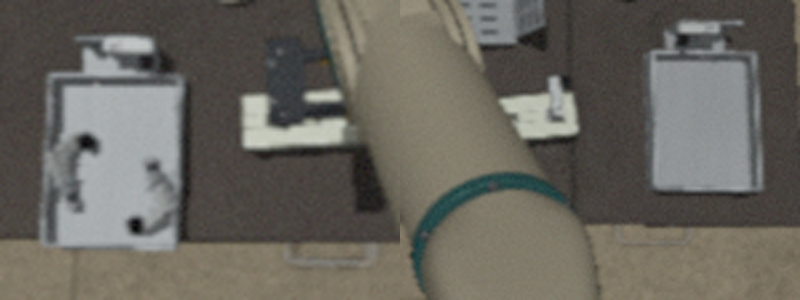

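Two fingers lie in the right tray (70,170 and 155,195), its upper part free; the left tray is unmoved. Carry A3 over.

```bash
python3 -m creep '[{"tx":5,"ty":-60,"tz":0,"yaw":0.02,"jaw":255},{"tx":10,"ty":-120,"tz":0,"yaw":0.07,"jaw":255},{"tx":20,"ty":-180,"tz":0,"yaw":0.07,"jaw":255},{"tx":30,"ty":-240,"tz":0,"yaw":0.07,"jaw":255},{"tx":40,"ty":-300,"tz":0,"yaw":0.07,"jaw":255},{"tx":50,"ty":-350,"tz":0,"yaw":0.07,"jaw":255},{"tx":57,"ty":-398,"tz":0,"yaw":0.07,"jaw":255},{"tx":57,"ty":-398,"tz":40,"yaw":0.07,"jaw":255},{"tx":57,"ty":-398,"tz":70,"yaw":0.07,"jaw":255},{"tx":57,"ty":-398,"tz":70,"yaw":0.07,"jaw":255}]' 25
python3 - <<'E'
from h import *
s=snapshot("scene");t=snapshot("top");go(415,-344,56,180)
p,q=proj("scene",(.45,-.344,.05)).astype(int)
cv2.imwrite("pics/k.png",np.hstack([crop(s,p-60,p+60,q-50,q+40,400,300),crop(t,210,330,190,280,400,300)]))
E
```

```text
time: 15.45
tcp_pos: [0.4117, -0.3419, 0.0848]
tcp_rot: [179.7, -0.4, 179.9]
contact_force: [-0.8, -0.2, -0.7]
width: 0.115
grip_force: 25.0
tx -0.9 ty -0.6 tz 31.7 yaw -0.001 at [ 414.1 -343.4   87.7] 179.9 w 10.8 g 25.0 F [ 0.  -1.1 -0.9] t 15.55
```

View pics/k.png

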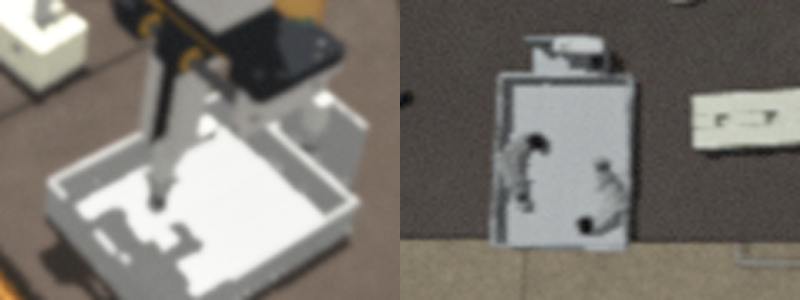

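A3 is held over the left tray, centred; right tray still with two fingers. Release, then on to the last finger on block B.

```bash
python3 -m creep '[{"tx":0,"ty":0,"tz":20,"yaw":0,"jaw":255},{"tx":0,"ty":0,"tz":31,"yaw":0,"jaw":255},{"tx":0,"ty":0,"tz":31,"yaw":0,"jaw":255},{"tx":0,"ty":0,"tz":31,"yaw":0,"jaw":130},{"tx":0,"ty":0,"tz":31,"yaw":0,"jaw":130},{"tx":0,"ty":0,"tz":31,"yaw":0,"jaw":130},{"tx":0,"ty":0,"tz":31,"yaw":0,"jaw":130},{"tx":0,"ty":0,"tz":-20,"yaw":0,"jaw":130},{"tx":0,"ty":0,"tz":-45,"yaw":0,"jaw":130},{"tx":0,"ty":0,"tz":-45,"yaw":0,"jaw":130}]' 25
python3 - <<'E'
from h import *
s=snapshot("scene");go(453,-154,130,186)
# dark pad pixels in left tray floor region
c=np.array([proj("scene",X) for X in((.37,-.4,.01),(.53,-.4,.01),(.53,-.285,.01),(.37,-.285,.01))]).astype(np.int32)
m=np.zeros(s.shape[:2],np.uint8);cv2.fillConvexPoly(m,c,1)
k=np.argwhere((s.max(2)<60)&(m>0)); print(len(k),k.mean(0)[::-1] if len(k) else "", np.round(ray("scene",k.mean(0)[::-1],.015)*1000) if len(k) else "")
E
```

```text
time: 16.8
tcp_pos: [0.4155, -0.3448, 0.135]
tcp_rot: [-179.9, 0.2, 179.9]
contact_force: [0.0, 0.4, -0.4]
width: 0.492
grip_force: 0.0
tx -38.0 ty 190.2 tz 3.6 yaw -0.107 at [ 414.6 -344.1  133.6] 179.9 w 46.5 g 0.0 F [-0.   0.5 -0. ] t 16.85
17 [403.64705882 299.52941176] [ 492. -355.   15.]
```

```bash
python3 -m creep '[{"tx":-38,"ty":190,"tz":0,"yaw":-0.107,"jaw":146},{"tx":-38,"ty":190,"tz":0,"yaw":-0.107,"jaw":146},{"tx":-38,"ty":190,"tz":0,"yaw":-0.107,"jaw":146},{"tx":-38,"ty":190,"tz":0,"yaw":-0.107,"jaw":146},{"tx":-38,"ty":190,"tz":0,"yaw":-0.107,"jaw":146},{"tx":-38,"ty":190,"tz":30,"yaw":-0.107,"jaw":146},{"tx":-38,"ty":190,"tz":65,"yaw":-0.107,"jaw":146},{"tx":-38,"ty":190,"tz":65,"yaw":-0.107,"jaw":146},{"tx":-38,"ty":190,"tz":65,"yaw":-0.107,"jaw":146}]' 25
python3 -m creep '[{"tx":0,"ty":0,"tz":0,"yaw":0,"jaw":255},{"tx":0,"ty":0,"tz":0,"yaw":0,"jaw":255},{"tx":0,"ty":0,"tz":0,"yaw":0,"jaw":255},{"tx":0,"ty":0,"tz":0,"yaw":0,"jaw":255},{"tx":0,"ty":0,"tz":0,"yaw":0,"jaw":255},{"tx":0,"ty":0,"tz":-15,"yaw":0,"jaw":255},{"tx":0,"ty":0,"tz":-40,"yaw":0,"jaw":255},{"tx":0,"ty":0,"tz":-90,"yaw":0,"jaw":255},{"tx":0,"ty":0,"tz":-90,"yaw":0,"jaw":255}]' 25
python3 -c "
from h import *
go(453,342,160,96)"
```

```text
time: 17.98
tcp_pos: [0.4527, -0.1553, 0.0686]
tcp_rot: [-180.0, 0.0, -174.1]
contact_force: [0.2, -0.7, -0.9]
width: 0.425
grip_force: 0.0
time: 19.1
tcp_pos: [0.4549, -0.1544, 0.1608]
tcp_rot: [-179.9, 0.3, -174.0]
contact_force: [0.5, -0.0, -1.0]
width: 0.118
grip_force: 25.0
tx -50.2 ty 493.8 tz 0.8 yaw 1.571 at [ 454.9 -154.4  160.8] -174.0 w 11.1 g 25.0 F [ 0.5 -0.  -1. ] t 19.1
```

```bash
python3 -m creep '[{"tx":-5,"ty":50,"tz":0,"yaw":0.17,"jaw":255},{"tx":-10,"ty":100,"tz":0,"yaw":0.35,"jaw":255},{"tx":-15,"ty":150,"tz":0,"yaw":0.52,"jaw":255},{"tx":-20,"ty":200,"tz":0,"yaw":0.70,"jaw":255},{"tx":-25,"ty":250,"tz":0,"yaw":0.87,"jaw":255},{"tx":-30,"ty":300,"tz":0,"yaw":1.05,"jaw":255},{"tx":-30,"ty":300,"tz":0,"yaw":1.22,"jaw":255},{"tx":-30,"ty":300,"tz":0,"yaw":1.40,"jaw":255},{"tx":-30,"ty":300,"tz":0,"yaw":1.57,"jaw":255},{"tx":-30,"ty":300,"tz":0,"yaw":1.67,"jaw":255}]' 25
cat >> h.py <<'E'
def tray(left):
    t=snapshot("top").astype(int); r,g,b=[t[:,:,i] for i in range(3)]
    m=((abs(r-b)<25)&(r>100)).astype(np.uint8)
    u0,u1,v0=(430,495,199) if left else (215,290,212)
    k=np.zeros_like(m);k[v0:268,u0:u1]=m[v0:268,u0:u1]
    c=max(cv2.findContours(k,0,1)[0],key=cv2.contourArea)
    P=np.array([ray("top",p[0],.032)[:2] for p in c])*1000
    print("tray",[np.round(v,1) for v in cv2.minAreaRect(P.astype(np.float32))])
E
python3 -c "
from h import *
tray(0)
go(453,342,160,90)"
```

```text
time: 20.35
tcp_pos: [0.4499, 0.1473, 0.1569]
tcp_rot: [-179.9, 0.1, 90.1]
contact_force: [-0.9, -0.3, -0.4]
width: 0.125
grip_force: 25.0
tray [array([393.6, 294.2]), array([177.4, 172.2]), np.float64(0.7)]
tx 194.7 ty 3.0 tz -3.1 yaw 0.000 at [450.  147.3 156.9] 90.0 w 11.1 g 25.0 F [ 0.1  0.5 -1.4] t 20.4
```

```bash
python3 -m creep '[{"tx":60,"ty":3,"tz":0,"yaw":0,"jaw":255},{"tx":120,"ty":3,"tz":0,"yaw":0,"jaw":255},{"tx":170,"ty":3,"tz":0,"yaw":0,"jaw":255},{"tx":193,"ty":3,"tz":20,"yaw":0,"jaw":255},{"tx":193,"ty":3,"tz":60,"yaw":0,"jaw":255},{"tx":193,"ty":3,"tz":99,"yaw":0,"jaw":255},{"tx":193,"ty":3,"tz":99,"yaw":0,"jaw":255},{"tx":193,"ty":3,"tz":99,"yaw":0,"jaw":130},{"tx":193,"ty":3,"tz":99,"yaw":0,"jaw":130},{"tx":193,"ty":3,"tz":99,"yaw":0,"jaw":130}]' 25
python3 -m creep '[{"tx":0,"ty":0,"tz":0,"yaw":0,"jaw":130},{"tx":0,"ty":0,"tz":0,"yaw":0,"jaw":130},{"tx":0,"ty":0,"tz":-40,"yaw":0,"jaw":130},{"tx":0,"ty":0,"tz":-75,"yaw":0,"jaw":130},{"tx":-60,"ty":0,"tz":-85,"yaw":0,"jaw":0},{"tx":-120,"ty":0,"tz":-85,"yaw":0,"jaw":0},{"tx":-180,"ty":0,"tz":-85,"yaw":0,"jaw":0},{"tx":-230,"ty":0,"tz":-85,"yaw":0,"jaw":0},{"tx":-230,"ty":0,"tz":-85,"yaw":0,"jaw":0}]' 25
python3 - <<'E'
from h import *
go(442,106,130,93.9)
s=snapshot("scene");t=snapshot("top")
p,q=proj("scene",(.40,.32,.02)).astype(int);P,Q=proj("scene",(.45,-.344,.02)).astype(int)
cv2.imwrite("pics/l.png",np.vstack([np.hstack([crop(s,p-40,p+40,q-30,q+30,400,300),crop(t,220,300,200,260,400,300)]),np.hstack([crop(s,P-60,P+60,Q-50,Q+40,400,300),crop(t,420,500,190,250,400,300)])]))
E
```

```text
time: 21.65
tcp_pos: [0.4536, 0.3411, 0.0604]
tcp_rot: [179.9, -0.1, 90.3]
contact_force: [-0.3, -0.1, 0.0]
width: 0.404
grip_force: 0.0
time: 22.78
tcp_pos: [0.4542, 0.1062, 0.1446]
tcp_rot: [180.0, 0.1, 89.9]
contact_force: [-0.0, 0.5, 0.1]
width: 0.982
grip_force: 0.0
tx -0.2 ty -12.2 tz 14.6 yaw -0.070 at [454.2 106.2 144.6] 89.9 w 92.3 g 0.0 F [-0.   0.5  0.1] t 22.77
```

View pics/l.png

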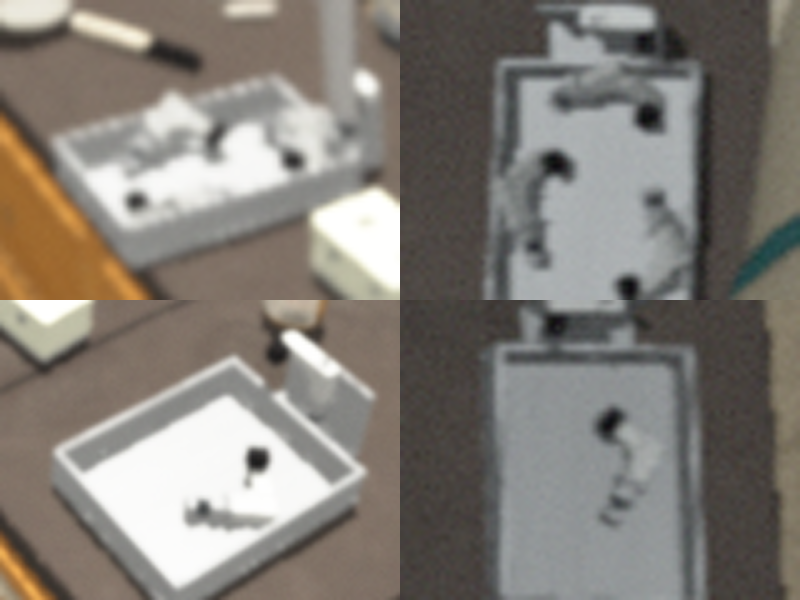

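All three right-hand fingers lie in the right tray, the left-hand one in the left tray. Now block A.

```bash
python3 -m creep '[{"tx":0,"ty":-12,"tz":15,"yaw":-0.07,"jaw":0},{"tx":0,"ty":-12,"tz":60,"yaw":-0.07,"jaw":0},{"tx":0,"ty":-12,"tz":100,"yaw":-0.07,"jaw":0},{"tx":0,"ty":-12,"tz":119,"yaw":-0.07,"jaw":0},{"tx":0,"ty":-12,"tz":119,"yaw":-0.07,"jaw":0},{"tx":0,"ty":-12,"tz":119,"yaw":-0.07,"jaw":0},{"tx":0,"ty":-12,"tz":119,"yaw":-0.07,"jaw":255},{"tx":0,"ty":-12,"tz":119,"yaw":-0.07,"jaw":255},{"tx":0,"ty":-12,"tz":119,"yaw":-0.07,"jaw":255},{"tx":0,"ty":-12,"tz":119,"yaw":-0.07,"jaw":255}]' 30
python3 -m creep '[{"tx":0,"ty":0,"tz":0,"yaw":0,"jaw":255},{"tx":0,"ty":0,"tz":0,"yaw":0,"jaw":255},{"tx":0,"ty":0,"tz":-30,"yaw":0,"jaw":255},{"tx":0,"ty":0,"tz":-80,"yaw":0,"jaw":255},{"tx":0,"ty":0,"tz":-110,"yaw":0,"jaw":255},{"tx":0,"ty":0,"tz":-110,"yaw":0,"jaw":255}]' 30
python3 -c "
from h import *
go(587,-39,135,93)"
```

```text
time: 24.12
tcp_pos: [0.4424, 0.1106, 0.0254]
tcp_rot: [180.0, -0.0, 94.4]
contact_force: [0.5, -0.2, 0.3]
width: 0.607
grip_force: 0.0
time: 24.88
tcp_pos: [0.4438, 0.111, 0.1361]
tcp_rot: [179.7, -0.0, 94.4]
contact_force: [0.8, 0.1, -10.9]
width: 0.528
grip_force: 30.0
tx -160.5 ty 131.3 tz 1.1 yaw 0.024 at [443.8 111.  136.1] 94.4 w 49.6 g 30.0 F [  0.8   0.1 -10.9] t 24.88
```

```bash
python3 -m creep '[{"tx":-30,"ty":25,"tz":0,"yaw":0.024,"jaw":255},{"tx":-70,"ty":57,"tz":0,"yaw":0.024,"jaw":255},{"tx":-110,"ty":90,"tz":0,"yaw":0.024,"jaw":255},{"tx":-150,"ty":122,"tz":0,"yaw":0.024,"jaw":255},{"tx":-160,"ty":131,"tz":0,"yaw":0.024,"jaw":255},{"tx":-160,"ty":131,"tz":0,"yaw":0.024,"jaw":255},{"tx":-160,"ty":131,"tz":20,"yaw":0.024,"jaw":255},{"tx":-160,"ty":131,"tz":40,"yaw":0.024,"jaw":255},{"tx":-160,"ty":131,"tz":45,"yaw":0.024,"jaw":255},{"tx":-160,"ty":131,"tz":45,"yaw":0.024,"jaw":255}]' 25
python3 - <<'E'
from h import *
go(587,-42,60,93)
s=snapshot("scene");t=snapshot("top")
P,Q=proj("scene",(.587,-.03,.07)).astype(int)
cv2.imwrite("pics/m.png",crop(s,P-50,P+50,Q-40,Q+40,750,600))
# cream pixels in both views near rack, lower-left end of block in scene
for z,pt in((.1,0),):
    m=((s[:,:,0].astype(int)-s[:,:,2]>8)&(s[:,:,0]>130)).astype(np.uint8)
    u=np.zeros_like(m);u[Q-35:Q+45,P-50:P+50]=m[Q-35:Q+45,P-50:P+50]
    c=max(cv2.findContours(u,0,1)[0],key=cv2.contourArea); print(cv2.minAreaRect(c),P,Q)
E
```

```text
time: 26.12
tcp_pos: [0.5841, -0.0379, 0.0895]
tcp_rot: [-179.9, -0.0, 93.0]
contact_force: [0.3, -0.9, -9.0]
width: 0.53
grip_force: 25.0
tx -4.2 ty 2.7 tz 29.5 yaw 0.001 at [584.1 -37.9  89.5] 93.0 w 49.8 g 25.0 F [ 0.3 -0.9 -9. ] t 26.12
((350.5, 205.5), (79.0, 99.0), 90.0) 351 201
```

```bash
for i in 1; do python3 -m creep '[{"tx":0,"ty":2,"tz":6,"yaw":0,"jaw":255},{"tx":0,"ty":2,"tz":10,"yaw":0,"jaw":255},{"tx":0,"ty":2,"tz":13,"yaw":0,"jaw":255},{"tx":0,"ty":2,"tz":16,"yaw":0,"jaw":255},{"tx":0,"ty":2,"tz":16,"yaw":0,"jaw":255}]' 14
python3 -m creep '[{"tx":-1,"ty":0,"tz":3,"yaw":0,"jaw":255},{"tx":-1,"ty":0,"tz":6,"yaw":0,"jaw":255},{"tx":-1,"ty":0,"tz":8,"yaw":0,"jaw":255},{"tx":-1,"ty":0,"tz":8,"yaw":0,"jaw":255}]' 14; done
python3 -c "
from h import *
go(587,-47,60,93)"
```

```text
time: 26.85
tcp_pos: [0.587, -0.0393, 0.074]
tcp_rot: [-180.0, 0.0, 93.0]
contact_force: [-0.3, -0.9, -7.6]
width: 0.529
grip_force: 14.0
time: 27.35
tcp_pos: [0.587, -0.0398, 0.0659]
tcp_rot: [-180.0, -0.0, 93.0]
contact_force: [0.5, -0.5, -7.7]
width: 0.529
grip_force: 14.0
tx -7.2 ty -0.4 tz 5.9 yaw -0.000 at [587.  -39.8  65.9] 93.0 w 49.7 g 14.0 F [ 0.5 -0.5 -7.7] t 27.35
```

```bash
python3 -m creep '[{"tx":0,"ty":0,"tz":2,"yaw":0,"jaw":255},{"tx":0,"ty":0,"tz":4,"yaw":0,"jaw":255},{"tx":0,"ty":0,"tz":4,"yaw":0,"jaw":255}]' 14
python3 -m creep '[{"tx":-3,"ty":0,"tz":1,"yaw":0,"jaw":255},{"tx":-6,"ty":0,"tz":2,"yaw":0,"jaw":255},{"tx":-6,"ty":0,"tz":2,"yaw":0,"jaw":255}]' 14
python3 -m creep '[{"tx":-2,"ty":0,"tz":0.5,"yaw":0,"jaw":255},{"tx":-4,"ty":0,"tz":1,"yaw":0,"jaw":255},{"tx":-4,"ty":0,"tz":1,"yaw":0,"jaw":255}]' 14
```

```text
time: 27.72
tcp_pos: [0.5872, -0.04, 0.0642]
tcp_rot: [180.0, -0.0, 93.0]
contact_force: [-4.2, -0.9, 9.0]
width: 0.528
grip_force: 14.0
time: 28.1
tcp_pos: [0.5874, -0.042, 0.0631]
tcp_rot: [180.0, -0.3, 93.1]
contact_force: [-6.1, 6.4, 17.3]
width: 0.529
grip_force: 14.0
time: 28.48
tcp_pos: [0.5891, -0.0466, 0.0618]
tcp_rot: [179.8, -0.3, 93.1]
contact_force: [-2.4, 5.4, 12.1]
width: 0.531
grip_force: 14.0
```

```bash
python3 -m creep '[{"tx":-2,"ty":0,"tz":-1,"yaw":0,"jaw":255},{"tx":-4,"ty":0,"tz":-1,"yaw":0,"jaw":255},{"tx":-4,"ty":0,"tz":-1,"yaw":0,"jaw":255}]' 14
python3 -m creep '[{"tx":-3,"ty":0,"tz":0,"yaw":0,"jaw":255},{"tx":-5,"ty":0,"tz":0.5,"yaw":0,"jaw":255},{"tx":-5,"ty":0,"tz":0.5,"yaw":0,"jaw":255}]' 14
python3 -c "
from h import *
go(587,-47,60,93)"
```

```text
time: 28.85
tcp_pos: [0.5889, -0.0495, 0.0611]
tcp_rot: [179.9, -0.3, 93.1]
contact_force: [0.2, 8.7, 3.7]
width: 0.528
grip_force: 14.0
time: 29.22
tcp_pos: [0.589, -0.0501, 0.0609]
tcp_rot: [179.9, -0.6, 93.2]
contact_force: [-1.0, 14.3, 8.8]
width: 0.531
grip_force: 14.0
tx 3.2 ty -1.8 tz 0.9 yaw 0.004 at [589.  -50.1  60.9] 93.2 w 49.9 g 14.0 F [-1.  14.3  8.8] t 29.23
```

Contact with the backstop (Fy rising, no motion). Release and rise.

```bash
python3 -m creep '[{"tx":0,"ty":0,"tz":-1,"yaw":0,"jaw":85},{"tx":0,"ty":0,"tz":-1,"yaw":0,"jaw":85},{"tx":0,"ty":0,"tz":-1,"yaw":0,"jaw":85},{"tx":0,"ty":0,"tz":-40,"yaw":0,"jaw":85},{"tx":0,"ty":0,"tz":-90,"yaw":0,"jaw":60},{"tx":0,"ty":-40,"tz":-90,"yaw":0,"jaw":0},{"tx":0,"ty":-100,"tz":-90,"yaw":0,"jaw":0},{"tx":0,"ty":-170,"tz":-90,"yaw":0,"jaw":0},{"tx":0,"ty":-170,"tz":-90,"yaw":0,"jaw":0}]' 25
python3 - <<'E'
from h import *
t=snapshot("top");s=snapshot("scene")
def find(box,zf=.044):
    u0,u1,v0,v1=box
    r,b=t[:,:,0].astype(int),t[:,:,2].astype(int)
    m=((r>150)&(r-b>6)).astype(np.uint8);k=np.zeros_like(m);k[v0:v1,u0:u1]=m[v0:v1,u0:u1]
    k=cv2.morphologyEx(k,cv2.MORPH_CLOSE,np.ones((5,5)))
    c=max(cv2.findContours(k,0,1)[0],key=cv2.contourArea); return cv2.minAreaRect(c),c
for box in((325,405,150,207),(350,420,211,245)):
    (ce,sz,a),c=find(box); print(ce,sz,a,cv2.contourArea(c))
    P=np.array([ray("top",p[0],.044)[:2] for p in c])*1000; print([np.round(v,1) for v in cv2.minAreaRect(P.astype(np.float32))])
# expected top-face corners for block on deck
O=np.array([591,-116.5,16.])/1000;x=np.array([.0508,-.9646,-.2588]);n=np.array([.0136,-.2584,.966]);y=np.cross(n,x)
for a in(0,-.15):
  for b in(-.025,.025): print("exp",a,b,np.round(proj("top",O+a*x+b*y+.044*n),1),np.round(proj("scene",O+a*x+b*y+.044*n),1))
go(448,-107,130,96)
cv2.imwrite("pics/top_m.png",t[:,:,::-1]);cv2.imwrite("pics/scene_m.png",s[:,:,::-1])
E
```

```text
time: 30.35
tcp_pos: [0.4127, -0.0682, 0.1495]
tcp_rot: [-179.7, -0.1, 92.8]
contact_force: [-0.3, -0.1, 0.3]
width: 1.002
grip_force: 0.0
(370.5, 178.0) (14.0, 43.0) 90.0 590.0
[array([598. , -55.5]), array([ 47.2, 142.2]), np.float64(0.7)]
(369.0, 225.5) (15.0, 12.0) 90.0 140.0
[array([441.2, -49.6]), array([48.5, 38.8]), np.float64(0.7)]
exp 0 -0.025 [393.9 186.7] [367.8 224.4]
exp 0 0.025 [392.9 171.7] [380.5 218.2]
exp -0.15 -0.025 [350.1 186. ] [335.8 189.8]
exp -0.15 0.025 [349.3 170.5] [348.5 184.8]
tx -40.2 ty 27.7 tz 20.1 yaw -0.054 at [418.3 -68.3 150.1] 92.9 w 93.9 g 0.0 F [ 0.1 -0.8  1.2] t 30.45
```

Block A sits as expected on the deck (image columns 349–392, rows 171–185, expected 349–394, 171–187). Now block B.

```bash
python3 -m creep '[{"tx":-40,"ty":28,"tz":15,"yaw":-0.054,"jaw":0},{"tx":-40,"ty":28,"tz":15,"yaw":-0.054,"jaw":0},{"tx":-40,"ty":28,"tz":60,"yaw":-0.054,"jaw":0},{"tx":-40,"ty":28,"tz":110,"yaw":-0.054,"jaw":0},{"tx":-40,"ty":28,"tz":125,"yaw":-0.054,"jaw":0},{"tx":-40,"ty":28,"tz":125,"yaw":-0.054,"jaw":0},{"tx":-40,"ty":28,"tz":125,"yaw":-0.054,"jaw":0}]' 30
python3 -c "
from h import *
go(448,-107,25,96)"
```

```text
time: 31.32
tcp_pos: [0.4495, -0.1063, 0.0252]
tcp_rot: [179.9, 0.0, 96.1]
contact_force: [0.7, -0.4, -0.2]
width: 0.998
grip_force: 0.0
tx -0.5 ty -1.5 tz 0.2 yaw 0.001 at [ 449.5 -106.3   25.2] 96.1 w 93.8 g 0.0 F [ 0.7 -0.4 -0.2] t 31.32
```

```bash
python3 -m creep '[{"tx":0,"ty":-1,"tz":0,"yaw":0,"jaw":255},{"tx":0,"ty":-1,"tz":0,"yaw":0,"jaw":255},{"tx":0,"ty":-1,"tz":0,"yaw":0,"jaw":255},{"tx":0,"ty":-1,"tz":0,"yaw":0,"jaw":255},{"tx":0,"ty":-1,"tz":0,"yaw":0,"jaw":255},{"tx":0,"ty":-1,"tz":0,"yaw":0,"jaw":255},{"tx":0,"ty":-1,"tz":-40,"yaw":0,"jaw":255},{"tx":0,"ty":-1,"tz":-90,"yaw":0,"jaw":255},{"tx":0,"ty":-1,"tz":-135,"yaw":0,"jaw":255},{"tx":0,"ty":-1,"tz":-135,"yaw":0,"jaw":255}]' 30
python3 -c "
from h import *
go(588,-50,160,93)"
```

```text
time: 32.58
tcp_pos: [0.4497, -0.1066, 0.1614]
tcp_rot: [179.6, 0.1, 96.1]
contact_force: [1.7, -0.7, -9.3]
width: 0.529
grip_force: 30.0
tx 41.5 ty 143.5 tz 1.4 yaw 0.054 at [ 449.7 -106.6  161.4] 96.1 w 49.7 g 30.0 F [ 1.7 -0.7 -9.3] t 32.58
```

```bash
python3 -m creep '[{"tx":12,"ty":40,"tz":0,"yaw":0.03,"jaw":255},{"tx":25,"ty":85,"tz":0,"yaw":0.054,"jaw":255},{"tx":38,"ty":130,"tz":0,"yaw":0.054,"jaw":255},{"tx":41,"ty":143,"tz":0,"yaw":0.054,"jaw":255},{"tx":41,"ty":143,"tz":0,"yaw":0.054,"jaw":255},{"tx":41,"ty":143,"tz":15,"yaw":0.054,"jaw":255},{"tx":41,"ty":143,"tz":32,"yaw":0.054,"jaw":255},{"tx":41,"ty":143,"tz":32,"yaw":0.054,"jaw":255},{"tx":41,"ty":143,"tz":32,"yaw":0.054,"jaw":255}]' 25
python3 -m creep '[{"tx":0,"ty":0,"tz":4,"yaw":0,"jaw":255},{"tx":0,"ty":0,"tz":8,"yaw":0,"jaw":255},{"tx":0,"ty":0,"tz":12,"yaw":0,"jaw":255},{"tx":0,"ty":0,"tz":15,"yaw":0,"jaw":255},{"tx":0,"ty":0,"tz":15,"yaw":0,"jaw":255}]' 14
python3 -c "
from h import *
go(588,-60,105,93)"
```

```text
time: 33.7
tcp_pos: [0.5851, -0.0507, 0.1276]
tcp_rot: [-180.0, 0.0, 93.0]
contact_force: [0.2, -0.0, -10.0]
width: 0.526
grip_force: 25.0
time: 34.33
tcp_pos: [0.5852, -0.0508, 0.1125]
tcp_rot: [-180.0, 0.0, 93.0]
contact_force: [0.2, -1.8, -6.9]
width: 0.531
grip_force: 14.0
tx -9.4 ty 2.3 tz 7.5 yaw -0.001 at [585.2 -50.8 112.5] 93.0 w 49.9 g 14.0 F [ 0.2 -1.8 -6.9] t 34.33
```

```bash
python3 -m creep '[{"tx":0,"ty":3,"tz":2,"yaw":0,"jaw":255},{"tx":0,"ty":3,"tz":4,"yaw":0,"jaw":255},{"tx":0,"ty":3,"tz":6,"yaw":0,"jaw":255},{"tx":0,"ty":3,"tz":6,"yaw":0,"jaw":255}]' 14
python3 -m creep '[{"tx":-3,"ty":0,"tz":1,"yaw":0,"jaw":255},{"tx":-6,"ty":0,"tz":2,"yaw":0,"jaw":255},{"tx":-8,"ty":0,"tz":2.5,"yaw":0,"jaw":255},{"tx":-8,"ty":0,"tz":2.5,"yaw":0,"jaw":255}]' 14
python3 -m creep '[{"tx":-2,"ty":0,"tz":0.5,"yaw":0,"jaw":255},{"tx":-4,"ty":0,"tz":1,"yaw":0,"jaw":255},{"tx":-4,"ty":0,"tz":1,"yaw":0,"jaw":255}]' 14
```

```text
time: 34.83
tcp_pos: [0.5883, -0.0507, 0.1066]
tcp_rot: [180.0, 0.0, 93.0]
contact_force: [0.4, -2.6, -7.0]
width: 0.532
grip_force: 14.0
time: 35.33
tcp_pos: [0.589, -0.0586, 0.1043]
tcp_rot: [180.0, 0.0, 93.0]
contact_force: [1.0, 0.8, -3.3]
width: 0.53
grip_force: 14.0
time: 35.7
tcp_pos: [0.5891, -0.0622, 0.1033]
tcp_rot: [180.0, -0.0, 93.0]
contact_force: [0.5, 2.9, -0.1]
width: 0.534
grip_force: 14.0
```

```bash
python3 -m creep '[{"tx":-2,"ty":0,"tz":0.5,"yaw":0,"jaw":255},{"tx":-4,"ty":0,"tz":1,"yaw":0,"jaw":255},{"tx":-4,"ty":0,"tz":1,"yaw":0,"jaw":255}]' 14
python3 -m creep '[{"tx":-2,"ty":0,"tz":0.5,"yaw":0,"jaw":255},{"tx":-3,"ty":0,"tz":1,"yaw":0,"jaw":255},{"tx":-3,"ty":0,"tz":1,"yaw":0,"jaw":255}]' 14
```

```text
time: 36.08
tcp_pos: [0.5891, -0.0622, 0.1032]
tcp_rot: [180.0, -0.3, 93.1]
contact_force: [-2.4, 9.1, 8.7]
width: 0.53
grip_force: 14.0
time: 36.45
tcp_pos: [0.5892, -0.0631, 0.1029]
tcp_rot: [-180.0, -0.5, 93.2]
contact_force: [-4.2, 13.5, 15.3]
width: 0.528
grip_force: 14.0
```

```bash
python3 -m creep '[{"tx":-1,"ty":0,"tz":-2,"yaw":0,"jaw":255},{"tx":-2,"ty":0,"tz":-2,"yaw":0,"jaw":255},{"tx":-2,"ty":0,"tz":-2,"yaw":0,"jaw":255}]' 14
python3 -m creep '[{"tx":0,"ty":0,"tz":-1,"yaw":0,"jaw":85},{"tx":0,"ty":0,"tz":-1,"yaw":0,"jaw":85},{"tx":0,"ty":0,"tz":-1,"yaw":0,"jaw":85},{"tx":0,"ty":0,"tz":-40,"yaw":0,"jaw":85},{"tx":0,"ty":0,"tz":-80,"yaw":0,"jaw":60},{"tx":0,"ty":-60,"tz":-80,"yaw":0,"jaw":60},{"tx":0,"ty":-120,"tz":-80,"yaw":0,"jaw":60},{"tx":60,"ty":-150,"tz":-80,"yaw":0,"jaw":60},{"tx":120,"ty":-150,"tz":-80,"yaw":0,"jaw":60},{"tx":180,"ty":-150,"tz":-80,"yaw":0,"jaw":60}]' 25
python3 - <<'E'
from h import *
t=snapshot("top");s=snapshot("scene")
r,b=t[:,:,0].astype(int),t[:,:,2].astype(int);m=((r>150)&(r-b>6)).astype(np.uint8);k=np.zeros_like(m);k[145:207,325:410]=m[145:207,325:410]
c=max(cv2.findContours(k,0,1)[0],key=cv2.contourArea); print(cv2.boundingRect(c),cv2.minAreaRect(c))
O=np.array([591,-116.5,16.])/1000;x=np.array([.0508,-.9646,-.2588]);n=np.array([.0136,-.2584,.966]);y=np.cross(n,x)
for a in(0,-.15):
  for q in(-.025,.025): print("exp",a,q,np.round(proj("top",O+a*x+q*y+.088*n),1))
tray(0);tray(1)
a=np.vstack([np.hstack([crop(s,310,410,160,235,400,300),crop(t,320,420,150,225,400,300)]),np.hstack([crop(s,200,440,150,330,400,300),crop(t,220,500,140,350,400,300)])])
cv2.imwrite("pics/n.png",a)
E
```

```text
time: 36.83
tcp_pos: [0.5897, -0.0634, 0.103]
tcp_rot: [-180.0, -0.5, 93.2]
contact_force: [0.9, 14.0, 1.2]
width: 0.53
grip_force: 14.0
time: 38.08
tcp_pos: [0.4301, 0.1014, 0.1837]
tcp_rot: [179.9, 0.0, 92.8]
contact_force: [1.0, 0.1, 0.7]
width: 0.764
grip_force: 0.0
(354, 167, 45, 16) ((376.0, 174.5), (15.0, 44.0), 90.0)
exp 0 -0.025 [400.1 183.9]
exp 0 0.025 [398.9 168.3]
exp -0.15 -0.025 [354.9 183.1]
exp -0.15 0.025 [354. 167.]
tray [array([393.4, 308.3]), array([177.4, 137.8]), np.float64(0.7)]
tray [array([ 447.9, -345. ]), array([132.7, 168.2]), np.float64(87.8)]
```

View pics/n.png

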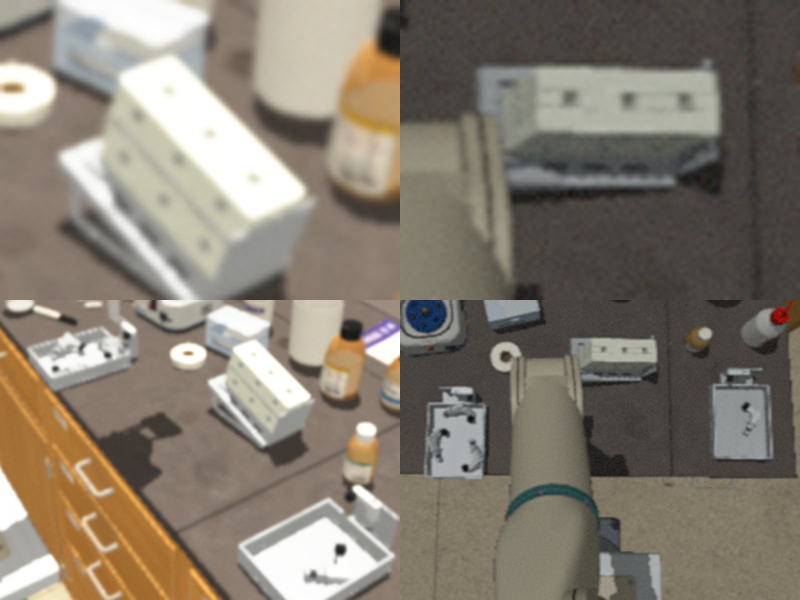

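The last picture shows the two blocks stacked flush and aligned on the deck (scene crop 200,180). All four fingers lie in their trays, the trays have not moved, and the arm is clear.

```bash
python3 -c "
from plant import *
print(close_job())"
```

```text
the job is handed in; nothing more can be done
None
```

The job is handed in, with no verdict returned: the three right-hand fingers and one left-hand finger lie in their trays, both blocks are stacked on the rack against the backstop, and the bottle, tape roll and marker were not touched.

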